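# Fit a shaft collar on the drive's set-screw flat and hold it for tightening

## Robot

A 7-joint arm with a two-finger parallel gripper is mounted at the origin on a cart in front of the work surface, level with it; the furniture and walls round the work are solid. World frame = base frame: x ahead of the robot, y to its left, z up, the work surface at z = 0. Lengths are in m, angles in degrees, forces in N, time in s.
With the tool pointing down it reaches from about 0.375 to 0.925 m from the base axis. Payload 3.1 kg.
Tool frame: the origin (TCP) lies at the very end of the fingers, on their centre line; the grasp point (between the pads) lies 19 mm behind it; z points along the fingers, x is the direction in which the jaws open and shut, and the axes are right-handed (so a half turn about z gives the same grasp; the last joint's range is limited). The gripper opens to 85 mm and grips with 20 to 120 N. Pads are 22 mm wide; open, the fingers measure 114 mm over their backs; the gripper's body (76 mm by 85 mm) begins 54 mm behind the grasp point. The pads swing forward as they close: fully open they stand 13 mm farther back than shut.
Start: joints at [-77.223, 21.939, 2.515, 91.553, -1.026, 66.532, -2.859], TCP at [0.205, 0.617, 0.231] pointing down, gripper open.
Joint ranges: [-149.38, 149.38], [-23.57, 123.04], [-84.95, 90], [0, 143.3], [-89.99, 269.99], [3.08, 112.72], [-163.45, 163.45]. Speed limits (degrees/s): [159.86, 159.86, 180, 180, 180, 180, 180].

## Interface

Orientations are given as [roll, pitch, yaw] about the fixed x, y, z axes, in that order (R = Rz(yaw) Ry(pitch) Rx(roll)).
In Python, from cell import observe, imaging, order gives the robot as it stands.
- The arm moves only by the tool jog_arm, never from a script. Its argument "targets" is a list of rows, each an object of numbers: "x", "y", "z": the shift along the tool's x, y, z normalised to -1 to 1, where 1 is 0.15 m; "twist": the turn about the tool's z normalised to -1 to 1, where 1 is 30 degrees. In form: [{"x": .., "y": .., "z": .., "twist": ..}, ...]. A call has 1 to 5 rows; each row is the pose to reach, as a shift and turn from the pose commanded when the call began, along the tool's axes at that moment; what a row does not reach only later rows make up. A row lasts 1/10 s, in which the tool goes at most 50 mm and 8.59 degrees, less where a joint would pass 70% of its speed; a pose out of reach is approached as far as the arm can. A call with a number of a shift or a turn outside -1 to 1 is refused whole. A call with a gripper value outside its range is refused whole. "fingers" is the gripper command: -1 is shut, 1 is fully open, values between are in proportion, set as the call begins (left out, the last holds). The fingers move at their own pace and stop on an object; "force" is the grip in N (left out, the last holds). Time passes only in rows, so rows that repeat a pose let the fingers close. It gives the time, the measured TCP pose, the force and the opening at its end, in the units of the state.
- observe(): the state, without advancing time (a new reading comes with each control period).
- imaging.camera(name): name is "scene" or "top"; returns (picture, depth): 384x512x3 uint8, red, green, blue; 384x512 float32, m along the optical axis (not along the pixel's ray), 0 where there is no reading.
- imaging.calibration(name): a dict with "camera_matrix" (3x3 intrinsics, pixels), "R" (3x3) and "t" (3): a world point X has camera coordinates R X + t. Camera axes: x right, y down, z forward; pixel columns grow to the right and rows downward; lengths in m; the calibration is good to about 2 mm. A picture is of the moment at which its call begins. calibration takes no time and is no camera call.
- order.finish_job(): hands the job in, once; it reports no verdict.
The state is a dict: "time_s": time; "joint_positions": joint angles; "qd": joint speeds; "tau": joint torques, N m; "tool_pos": TCP position; "eef_rot": TCP orientation; "ft_force": force on the tool from outside, world axes, zero at the start; "wrist_torque": the same for the moment, N m; "opening": finger opening in m.
Only numpy, scipy, OpenCV 4.12 (cv2) and the standard library are available. Lean on these libraries where they do the work, as an engineer would, in place of code of your own. Each camera call takes 0.05 s, during which the arm holds its last target. There are 200 camera calls.

## Task

First push the small drive unit fully home against both bars of the corner stop, then turn its upright shaft, still bare, until the flat on it squarely faces the forked key rest on the stop. Then slip the collar over the shaft with its set-screw on the flat, pointing at the fork and level with the fork's notch, and finish still gripping the collar there, so that a colleague can tighten the screw. Leave the vials, bottle, pen, ampoule and gauze pack where they are.

Things in the scene. Friction and masses are not known exactly. Their poses are not given: they have to be found in the camera images.
- stop_jig: Fixed L-shaped stop: two aluminium bars 20 mm wide, 28 high. Origin, on the worktop, is where the drive unit's origin lies when home, axes then parallel. Back bar: inner face at x = +55 mm, from y -55 to +75. Side bar, left: inner face at y = +55, from x -55 to +55. Yaw within 0.2 rad of the robot's axes.
- key_notch (a point): Middle of the notch of the steel key rest, a post on the side bar with a fork at its top: at stop x 0, y +65, z 84 mm. The post is 30 mm wide in x, 14 mm thick (y 58 to 72), 94 mm high; the notch 12 mm wide, its floor at z 78. The screw's key will lie along the stop's y at this height.
- drive_unit: Loose grey box 110 x 110 mm, 48 mm high, about 0.6 kg with its shaft, slides on the worktop at some 4 to 8 N. Origin: centre of its underside, z up; the upright shaft stands on its centre. Starts 30 to 60 mm short of home in the stop's -x and in its -y, turned up to 0.2 rad. At home it touches both bars.
- shaft (a joint): Angle (rad) of the unit's upright steel shaft, anticlockwise from above positive; at 0 the flat faces the unit's +y (the fork, when home). Starts between 0.6 and 1.4, turns -2.6 to 2.6, stays where left (friction 0.03 N m). 16 mm in diameter with one flat 5 mm from the axis: 13 mm over flat and back, so jaws closed on it settle square to the flat.
- shaft_top (a point): Centre of the shaft's top end, 108 mm above the worktop. The D-shaped shaft reaches from 56 to 108 mm, its last 4 mm tapered; below it a round shoulder 26 mm in diameter, 48 to 56 mm.
- shaft_flat (a point): Middle of the flat, 5 mm from the shaft's axis, 84 mm above the worktop. Its y axis points out of the flat.
- collar: Loose steel shaft collar, 0.08 kg, 36 mm in diameter, 20 mm high, bore 19 mm, lying flat right of the unit. Origin: centre of its underside, z up. Set-screw along its +y at mid-height: head 8 mm thick, tip 4 mm, reaching into the bore to 6.5 mm from the axis, so it goes over the shaft only with the screw on the flat (to about 0.3 rad). Grip across its x. The screw starts within 0.7 rad of world +y.
- collar_center (a point): Centre of the collar, 10 mm above its underside, level with the screw; to be held 84 mm above the worktop.
- collar_screw (a point): Outer end of the set-screw's head, 22.5 mm from the collar's axis along its +y.
- vial_a: Bystander, not to be disturbed: small powder vial, 26 x 26 x 54 mm, standing to the right of the work. Origin: centre of its underside.
- vial_b: Bystander, not to be disturbed: small powder vial, 26 x 26 x 54 mm, standing to the right of the work. Origin: centre of its underside.
- pen: Bystander, not to be disturbed: ball pen, 150 mm long, lying near the front edge. Origin: centre of its underside.
- gauze: Bystander, not to be disturbed: flat paper gauze pack, 52 x 75 x 9 mm, lying front left. Origin: centre of its underside.
- ampoule_lying: Bystander, not to be disturbed: lying glass ampoule, 66 mm long, front right. Origin: centre of its underside.
- tall_bottle: Bystander, not to be disturbed: brown bottle, 48 mm wide, 105 mm high, standing on the left. Origin: centre of its underside.
Things that resemble listed ones, but are neither listed nor needed, are in the scene too. What is shaped like the collar but brown or orange is not meant.

How it is judged (in metres and radians):
On the way, in this order (a step that is already met when the one before it is completed fails the run):
1. the drive unit is home against both bars of the stop (x of drive_unit in the frame of stop_jig between -0.004 and 0.003 m and y of drive_unit in the frame of stop_jig between -0.004 and 0.003 m and angle between the x axis of drive_unit and the x axis of stop_jig, either way round below 0.06 rad and angle between drive_unit's own z axis and vertical below 0.04 rad), for 0.2 s.
2. the bare shaft is turned so that its flat faces the fork, with the unit home (all of step 1 and value of joint shaft between -0.2 and 0.2 rad and horizontal distance between collar and shaft_top above 0.04 m), for 0.2 s.
At the end, for the whole second after the job is handed in: Unit within 4 mm and 0.06 rad of home, flat facing the fork to 0.2 rad; collar round the shaft (axis within 4 mm), upright to 0.12 rad, screw towards the fork with its end within 7 mm of the key line, centre 78 to 90 mm above the worktop, still, gripped with over 2 N (all of step 1 and value of joint shaft between -0.2 and 0.2 rad and horizontal distance between collar_center and shaft_top below 0.004 m and height (world z) of collar_center between 0.078 and 0.09 m and angle between collar's own z axis and vertical below 0.12 rad and y of collar_screw in the frame of stop_jig above 0.015 m and x of collar_screw in the frame of stop_jig between -0.007 and 0.007 m and contact force between the fingers and collar above 2 N and linear speed of collar below 0.02 m/s); the arm keeps its last pose, push and grip.
It fails at once if a bystander (vials, bottle, pen, ampoule, gauze pack) is moved by more than 20 mm (distance of any of vial_a, vial_b, pen, gauze, ampoule_lying, tall_bottle from where it was at the start of the episode above 0.02 m).
It also fails if it takes over 72 s, if anything falls off the work surface, if the arm or the gripper's body presses on something with over 40 N, if the wrist force passes 120 N, or if a joint passes its speed limit or range.

## Working session

There is one attempt and no reset: what is moved stays moved. The work goes in short steps, Python scripts to look and compute and a tool call to move; the robot and the scene stay as the last step left them, time stands still between calls to the robot, and variables do not carry over. Pictures are saved under pics/ and viewed, about 8 in all and at most 12, crops included, and the job is handed in when it is done.

Besides the shell and the picture viewer there is one more tool, called as name(argument=value, ...), one argument or row to a line, values as JSON. jog_arm: Moves the arm, as the interface text tells. Its arguments: {"type":"object","properties":{"targets":{"type":"array"},"fingers":{"type":"number"},"force":{"type":"number"}},"required":["targets"]}

```bash
mkdir -p pics; ls
cat > h.py <<'E'
import numpy as np, cv2
from cell import observe, imaging, order
def grab(n):
    p,d=imaging.camera(n); c=imaging.calibration(n)
    K=np.array(c['camera_matrix']);R=np.array(c['R']);t=np.array(c['t'])
    v,u=np.mgrid[:d.shape[0],:d.shape[1]]
    P=np.stack([(u-K[0,2])/K[0,0]*d,(v-K[1,2])/K[1,1]*d,d],-1)
    W=(P-t)@R; W[d==0]=np.nan
    return p,d,W,(K,R,t)
def save(p,n,box=None,s=1.5):
    if box: p=p[box[1]:box[3],box[0]:box[2]]
    cv2.imwrite('pics/'+n,cv2.resize(p[...,::-1],None,fx=s,fy=s,interpolation=cv2.INTER_CUBIC))
E
python3 - <<'E'
from h import *
s=observe();print(s)
for n in('top','scene'):
    p,d,W,c=grab(n);np.savez(n+'.npz',p=p,W=W);print(n,-c[1].T@c[2],c[0].tolist(),c[1].round(2).tolist());save(p,n+'0.png')
E
```

```text
pics
{'time_s': 0.0, 'joint_positions': array([-77.22293187,  21.99237285,   2.5108412 ,  91.65195275,
        -1.02562133,  66.53038209,  -2.85825319]), 'qd': array([-0.01453341, -0.02804385,  0.0021    , -0.07773275,  0.04581121,
        0.0154819 ,  0.03556452]), 'tau': array([ 7.16177897e-05, -4.33454561e+01,  1.02435809e+00, -2.49510384e+01,
        1.04648899e-02,  1.12023079e-02,  3.75233455e-06]), 'tool_pos': array([0.20465952, 0.61592518, 0.22985899]), 'eef_rot': array([1.79992077e+02, 1.52026161e-01, 7.16253204e+01]), 'ft_force': array([ 0.50316801,  0.1171617 , -0.5470344 ]), 'wrist_torque': array([ 0.03441267,  0.01190295, -0.01785846]), 'opening': 0.08599263511167014}
top [ 0.34809282 -0.05297116  1.16866942] [[347.82831209231153, 0.0, 261.0814604476495], [0.0, 347.82831209231153, 189.37340281045493], [0.0, 0.0, 1.0]] [[-0.02, -1.0, -0.01], [-0.99, 0.02, -0.12], [0.12, 0.01, -0.99]]
scene [-0.07655387 -0.68907386  0.84097144] [[436.664874737705, 0.0, 257.88355534708865], [0.0, 436.664874737705, 192.80461023591516], [0.0, 0.0, 1.0]] [[0.75, -0.66, 0.01], [-0.43, -0.5, -0.75], [0.5, 0.56, -0.66]]
```

View pics/top0.png

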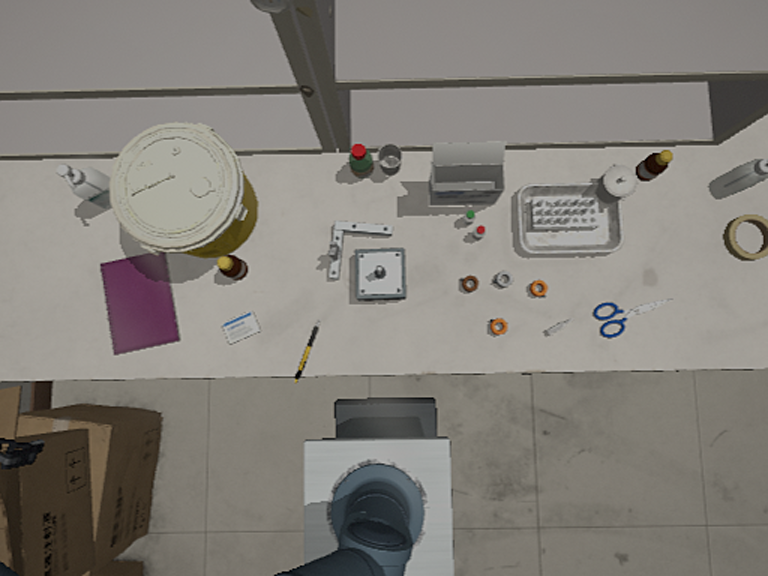

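View pics/scene0.png

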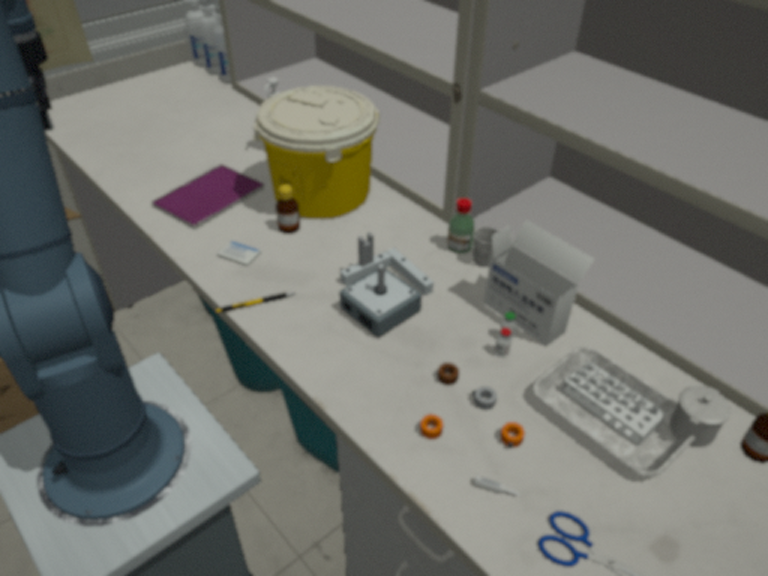

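The top view shows the stop at about (350,240), the unit with its shaft at (380,272) and the vials at (470,217) and (480,232). Of the four rings, (470,284) is brown and (538,288) and (498,326) are orange. The one at (503,280) is grey steel, so it should be the collar. I'll measure now and confirm it in a crop.

Run:
```python
from h import *
for n in('top','scene'):
    f=np.load(n+'.npz');p,W=f['p'],f['W'];X,Y,Z=W[...,0],W[...,1],W[...,2]
    print(n)
    box=(X>.35)&(X<.65)&(Y>-.2)&(Y<.12)
    print('table z',np.nanmedian(Z[box&(abs(Z)<.012)]))
    def rep(nm,m):
        q=W[m];
        if len(q)<5: print(nm,len(q));return
        r=cv2.minAreaRect((q[:,:2]*1000).astype(np.float32));print(nm,len(q),'c',np.round(r[0],1),'size',np.round(r[1],1),'ang',round(r[2],1),'mean',(q.mean(0)*1000).round(1))
    rep('unit top',box&(abs(Z-.048)<.004))
    rep('stop top',box&(abs(Z-.028)<.006))
    rep('post top',box&(abs(Z-.09)<.009)&(Y>0.02))
    rep('high',box&(Z>.06))
    rep('shaft top',box&(abs(Z-.106)<.006))
    c=(X>.38)&(X<.5)&(Y>-.32)&(Y<-.14)
    lab,cc=cv2.connectedComponents((c&(Z>.010)&(Z<.035)).astype(np.uint8))
    for i in range(1,lab):
        if (cc==i).sum()>15:
            rep('ring',cc==i);vv,uu=np.where(cc==i);print('  px',uu.mean().round(),vv.mean().round(),'rgb',p[cc==i].mean(0).round())
a=np.load('top.npz')['p'];b=np.load('scene.npz')['p']
A=cv2.resize(a[130:220,210:300],(540,540),interpolation=cv2.INTER_CUBIC);A2=cv2.resize(a[165:225,300:370],None,fx=4,fy=4,interpolation=cv2.INTER_CUBIC)
B=cv2.resize(b[240:300,270:360],None,fx=4,fy=4,interpolation=cv2.INTER_CUBIC)
o=np.zeros((560,800,3),np.uint8);o[:400,:400]=cv2.resize(A,(400,400));o[:240,410:690]=A2;o[250:490,410:770]=B
cv2.imwrite('pics/crop1.png',o[...,::-1])
```

```text
top
table z -0.0003178038033343559
unit top 922 c [509.5  10. ] size [109.6 159.7] ang 1.2 mean [509.6 -15.2  47.3]
stop top 397 c [542.9  20.3] size [152.4 180.3] ang 89.5 mean [585.6  42.2  27.6]
post top 32 c [558.4  82.6] size [13.3 29.7] ang 82.8 mean [557.7  82.7  92. ]
high 87 c [539.1  32.8] size [126.1  31.2] ang 68.6 mean [541.3  49.2  88.5]
shaft top 19 c [511.2 -16.8] size [13.7 11.2] ang 43.6 mean [510.6 -16.7 106.5]
ring 66 c [ 484.7 -214.6] size [30.2 34.3] ang 3.8 mean [ 486.  -213.6   19.2]
  px 313.0 189.0 rgb [95. 68. 50.]
ring 48 c [ 488.2 -287.4] size [36.4 19.8] ang 88.9 mean [ 488.6 -287.7   18. ]
  px 336.0 188.0 rgb [127. 127. 125.]
ring 62 c [ 395.  -274.2] size [33.3 26.4] ang 89.4 mean [ 394.3 -274.1   18.4]
  px 333.0 216.0 rgb [161. 107.  61.]
scene
table z -0.00037008007575923803
unit top 906 c [505.6  11.2] size [168.4 115.6] ang 85.9 mean [501.8 -16.9  47.2]
stop top 573 c [536.7  11. ] size [173.2 176.7] ang 86.6 mean [551.8  19.9  27.4]
post top 51 c [553.   84.1] size [15.7 31.8] ang 82.3 mean [554.2  83.   88.7]
high 198 c [526.7  39.2] size [130.8  30.2] ang 59.3 mean [533.2  43.   81.9]
shaft top 23 c [506.  -14.9] size [14.7 10.6] ang 49.4 mean [504.4 -16.7 104.8]
ring 134 c [ 482.6 -214.3] size [34.7 33.2] ang 71.0 mean [ 481.7 -215.1   17.5]
  px 298.0 247.0 rgb [83. 62. 44.]
ring 110 c [ 486.7 -287. ] size [38.9 26.1] ang 89.4 mean [ 485.9 -289.4   17. ]
  px 321.0 264.0 rgb [109. 111. 109.]
ring 100 c [ 393.  -273.3] size [35.9 25.1] ang 89.5 mean [ 392.5 -273.2   17.9]
  px 289.0 281.0 rgb [152.  94.  42.]
```

View pics/crop1.png

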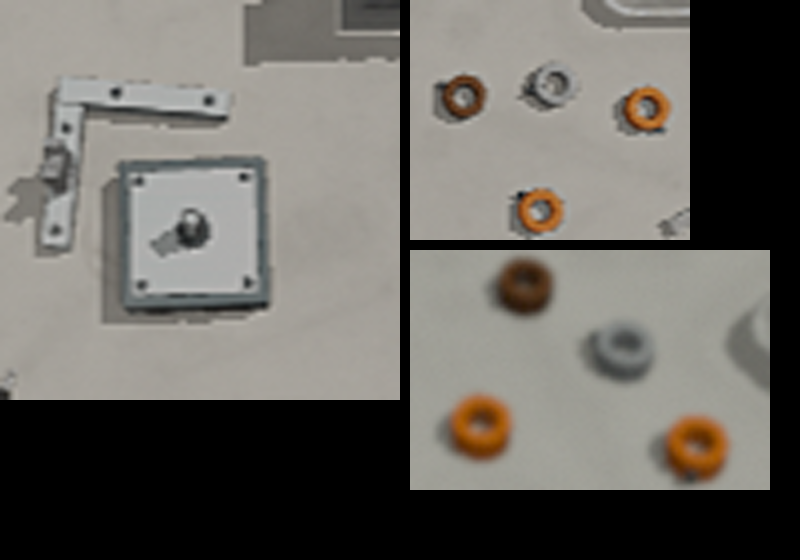

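The crop confirms it. The ring at top (336,188)/scene (321,264) is the only grey steel one, with its screw on the left (+y) side. Next I'll fit the poses.

```bash
cat > fit.py <<'E'
from h import *
from scipy.optimize import minimize
from scipy.spatial import cKDTree
def rect(x0,x1,y0,y1,s=2.): return np.stack(np.meshgrid(np.arange(x0+s/2,x1,s),np.arange(y0+s/2,y1,s)),-1).reshape(-1,2)
L=np.vstack([rect(55,75,-55,75),rect(-55,55,55,75)]); SQ=rect(-55,55,-55,55)
def fit(q,M,x0,holes=None):
    T=cKDTree(q)
    def cost(v):
        c,s=np.cos(v[2]),np.sin(v[2]);m=M@np.array([[c,s],[-s,c]])+v[:2]
        return np.minimum(T.query(m)[0],12).mean()+np.minimum(cKDTree(m).query(q)[0],12).mean()
    r=min((minimize(cost,[x0[0],x0[1],a],method='Nelder-Mead',options=dict(initial_simplex=[[x0[0]+i,x0[1]+j,a+k] for i,j,k in((0,0,0),(8,0,0),(0,8,0),(0,0,.1))])) for a in(-.15,0,.15)),key=lambda r:r.fun)
    return r.x,r.fun
def poses(W):
    X,Y,Z=W[...,0],W[...,1],W[...,2];b=(X>.38)&(X<.68)&(Y>-.12)&(Y<.13)
    st=b&(abs(Z-.028)<.004);un=b&(abs(Z-.0475)<.004)
    # largest unit component
    n,l,s,_=cv2.connectedComponentsWithStats(un.astype(np.uint8));un=l==1+s[1:,4].argmax()
    return fit(W[st][:,:2]*1000,L,(530,15)),fit(W[un][:,:2]*1000,SQ,W[un][:,:2].mean(0)*1000)
E
python3 - <<'E'
from fit import *
for n in('top','scene'):
    W=np.load(n+'.npz')['W'];s,u=poses(W);print(n,'stop',s[0].round(3),s[1].round(2),'unit',u[0].round(3),u[1].round(2))
    v=s[0];c,si=np.cos(v[2]),np.sin(v[2]);print('rel',np.array([[c,si],[-si,c]])@(u[0][:2]-v[:2]),u[0][2]-v[2], 'post',v[:2]+[-si*65,c*65])
    X,Y,Z=np.moveaxis(W,-1,0)
    # collar: points by height; print screw side points
    m=(np.hypot(X-.488,Y+.288)<.04)&(Z>.004)
    for q in W[m]*1000: print(q.round(0).astype(int).tolist(),end=' ')
    print()
E
```

```text
top stop [ 5.51905e+02  1.78390e+01 -1.04000e-01] 3.33 unit [ 5.10206e+02 -1.51690e+01  3.10000e-02] 2.39
rel [-38.04368576 -37.16241263] 0.13491951818072828 post [558.65893822  82.48739338]
[520, -289, 4] [516, -316, 4] [511, -282, 22] [511, -286, 19] [511, -290, 18] [511, -293, 17] [510, -295, 23] [511, -300, 18] [508, -280, 16] [508, -282, 20] [508, -286, 21] [508, -290, 14] [508, -293, 16] [507, -296, 20] [507, -299, 20] [508, -303, 18] [504, -275, 21] [504, -279, 21] [504, -282, 20] [505, -287, 15] [505, -290, 15] [505, -294, 13] [504, -296, 18] [504, -299, 18] [504, -302, 22] [504, -306, 18] [502, -274, 10] [501, -275, 21] [501, -279, 22] [502, -298, 7] [501, -299, 18] [501, -302, 19] [500, -305, 21] [498, -273, 16] [498, -276, 18] [498, -279, 21] [499, -299, 4] [498, -300, 16] [497, -302, 19] [497, -305, 19] [495, -273, 13] [495, -276, 19] [495, -279, 18] [495, -283, 15] [495, -300, 13] [494, -302, 19] [494, -305, 21] [492, -269, 16] [492, -274, 11] [491, -275, 20] [491, -278, 23] [491, -282, 17] [492, -298, 6] [491, -299, 18] [490, -301, 22] [491, -306, 17] [489, -270, 11] [4
[... 2926 characters left out ...]
497, -305, 13] [460, -268, 5] [477, -282, 4] [475, -286, 9] [475, -289, 12] [476, -291, 13] [476, -294, 16] [476, -297, 18] [478, -299, 19] [481, -299, 16] [483, -301, 16] [483, -303, 18] [488, -303, 14] [487, -306, 18] [492, -306, 14] [496, -306, 10] [474, -290, 10] [476, -292, 9] [476, -295, 13] [477, -297, 13] [479, -299, 14] [480, -300, 15] [480, -303, 17] [484, -304, 14] [487, -304, 13] [489, -306, 13] [492, -306, 10] [497, -306, 5] [477, -292, 5] [478, -294, 6] [478, -297, 9] [480, -301, 11] [481, -303, 12] [483, -305, 13] [486, -305, 10] [490, -306, 8] [491, -307, 8] [475, -296, 7] [480, -299, 6] [480, -301, 8] [482, -303, 8] [484, -304, 7] [486, -306, 7] [490, -306, 4] [480, -302, 5]
```

jog_arm(
  targets=[
    {"x": -0.25,"y": 0.19},
    {"x": -0.5,"y": 0.38},
    {"x": -0.75,"y": 0.57},
    {"x": -0.874,"y": 0.662},
  ],
  fingers=0.5,
)

```text
$.targets[0]: bad value
```

jog_arm(
  targets=[
    {"x": -0.25,"y": 0.19},
    {"x": -0.5,"y": 0.38},
    {"x": -0.75,"y": 0.57},
    {"x": -0.874,"y": 0.662},
  ],
)

```text
$.targets[0]: bad value
```

jog_arm(
  targets=[
    {"x": -0.25,"y": 0.19},
    {"x": -0.5,"y": 0.38},
    {"x": -0.75,"y": 0.57},
    {"x": -0.874,"y": 0.662},
  ],
)

```text
$.targets[0]: bad value
```

jog_arm(
  targets=[
    {"x": -0.25,"y": 0.19,"z": 0,"twist": 0},
    {"x": -0.5,"y": 0.38,"z": 0,"twist": 0},
    {"x": -0.75,"y": 0.57,"z": 0,"twist": 0},
    {"x": -0.874,"y": 0.662,"z": 0,"twist": 0},
  ],
  fingers=0.5,
)

```text
time_s: 0.5
tool_pos: [0.26, 0.456, 0.2303]
eef_rot: [179.9, 0.2, 71.3]
ft_force: [1.0, -0.1, -0.1]
opening: 0.0639
```

jog_arm(
  targets=[
    {"x": -0.25,"y": 0.19,"z": 0,"twist": 0},
    {"x": -0.5,"y": 0.38,"z": 0,"twist": 0},
    {"x": -0.75,"y": 0.57,"z": 0,"twist": 0},
    {"x": -0.874,"y": 0.662,"z": 0,"twist": 0},
  ],
)

```text
time_s: 0.9
tool_pos: [0.3118, 0.3005, 0.2305]
eef_rot: [-180.0, 0.1, 71.3]
ft_force: [-0.0, -0.2, -0.1]
opening: 0.0644
```

jog_arm(
  targets=[
    {"x": -0.25,"y": 0.19,"z": 0,"twist": 0},
    {"x": -0.5,"y": 0.38,"z": 0,"twist": 0},
    {"x": -0.75,"y": 0.57,"z": 0,"twist": 0},
    {"x": -0.874,"y": 0.662,"z": 0,"twist": 0},
  ],
)

```text
time_s: 1.3
tool_pos: [0.3641, 0.1453, 0.2308]
eef_rot: [-180.0, 0.0, 71.3]
ft_force: [-0.5, 1.0, 0.0]
opening: 0.0641
```

jog_arm(
  targets=[
    {"x": -0.25,"y": 0.19,"z": 0,"twist": -0.15},
    {"x": -0.5,"y": 0.38,"z": 0,"twist": -0.3},
    {"x": -0.75,"y": 0.57,"z": 0,"twist": -0.42},
    {"x": -0.874,"y": 0.662,"z": 0,"twist": -0.42},
  ],
)

```text
time_s: 1.7
tool_pos: [0.4169, -0.0104, 0.2313]
eef_rot: [180.0, 0.0, 84.0]
ft_force: [0.5, 0.6, -0.2]
opening: 0.0641
```

jog_arm(
  targets=[
    {"x": 0,"y": 0,"z": 0.3,"twist": 0},
    {"x": 0,"y": 0,"z": 0.6,"twist": 0},
    {"x": 0,"y": 0,"z": 0.71,"twist": 0},
  ],
)

```text
time_s: 2.0
tool_pos: [0.4129, -0.007, 0.1212]
eef_rot: [-179.6, 0.2, 84.1]
ft_force: [-0.6, 0.4, -0.6]
opening: 0.0641
```

jog_arm(
  targets=[
    {"x": 0,"y": 0,"z": 0.3,"twist": 0},
    {"x": 0,"y": 0,"z": 0.55,"twist": 0},
    {"x": 0,"y": 0,"z": 0.71,"twist": 0},
    {"x": 0,"y": 0,"z": 0.71,"twist": 0},
  ],
)

```text
time_s: 2.4
tool_pos: [0.4127, -0.0067, 0.0154]
eef_rot: [-179.5, 0.2, 84.2]
ft_force: [-1.4, 0.5, 0.4]
opening: 0.0637
```

Run:
```python
from fit import *
o=observe();print(o['tool_pos'],o['eef_rot'],o['joint_positions'],o['ft_force'])
p,d,W,c=grab('top')
p2,d2,W2,c=grab('scene')
s=np.hstack([cv2.resize(p[110:230,200:300],(400,480)),cv2.resize(p2[140:240,200:300],(400,480))]);save(s,'push0.png',s=1)
```

```text
[ 0.41269664 -0.00671927  0.01535198] [-179.53066158    0.20699875   84.21634076] [-37.07904593  20.4842924   35.47491719 132.2350568  -21.50997042
  33.21761546  99.2127293 ] [-1.40273015  0.49364451  0.44637889]
```

View pics/push0.png

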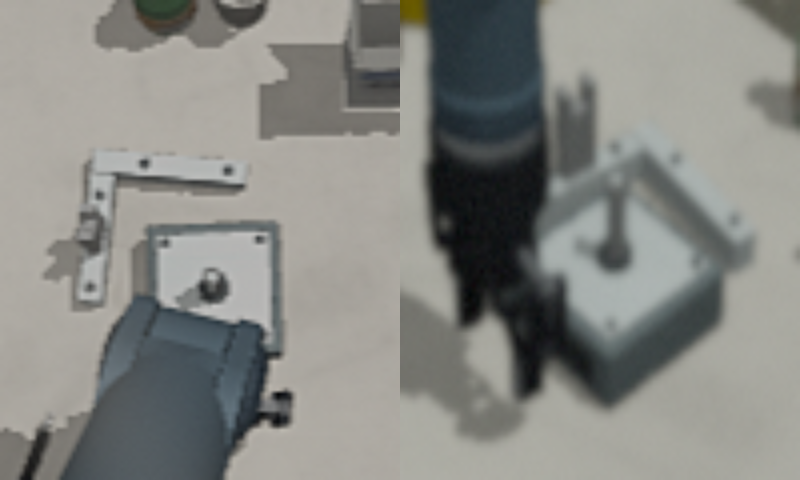

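The picture shows the two fingers in front of the unit's near face, with the stop behind it. The unit is clear to push along stop +x, which is tool y.

jog_arm(
  targets=[
    {"x": 0,"y": 0.1,"z": 0,"twist": 0},
    {"x": 0,"y": 0.2,"z": 0,"twist": 0},
    {"x": 0,"y": 0.27,"z": 0,"twist": 0},
    {"x": 0,"y": 0.32,"z": 0,"twist": 0},
    {"x": 0,"y": 0.36,"z": 0,"twist": 0},
  ],
)

```text
time_s: 3.0
tool_pos: [0.4691, -0.0112, 0.0188]
eef_rot: [-179.8, -0.1, 84.2]
ft_force: [-5.0, 0.9, 3.6]
opening: 0.0641
```

jog_arm(
  targets=[
    {"x": 0,"y": 0.01,"z": 0,"twist": 0},
    {"x": 0,"y": 0.02,"z": 0,"twist": 0},
    {"x": 0,"y": 0.03,"z": 0,"twist": 0},
  ],
)

```text
time_s: 3.3
tool_pos: [0.4728, -0.0119, 0.0182]
eef_rot: [-179.8, -0.0, 84.2]
ft_force: [-5.6, 0.3, 5.1]
opening: 0.0643
```

jog_arm(
  targets=[
    {"x": 0,"y": 0.01,"z": 0,"twist": 0},
    {"x": 0,"y": 0.02,"z": 0,"twist": 0},
    {"x": 0,"y": 0.03,"z": 0,"twist": 0},
  ],
)

```text
time_s: 3.6
tool_pos: [0.4772, -0.0125, 0.0182]
eef_rot: [-179.8, -0.0, 84.2]
ft_force: [-5.7, 0.5, 3.8]
opening: 0.0642
```

jog_arm(
  targets=[
    {"x": 0,"y": 0.01,"z": 0,"twist": 0},
    {"x": 0,"y": 0.02,"z": 0,"twist": 0},
    {"x": 0,"y": 0.03,"z": 0,"twist": 0},
  ],
)

```text
time_s: 3.9
tool_pos: [0.4817, -0.0129, 0.0182]
eef_rot: [-179.8, -0.0, 84.2]
ft_force: [-7.8, 1.3, 5.7]
opening: 0.0641
```

jog_arm(
  targets=[
    {"x": 0,"y": 0.01,"z": 0,"twist": 0},
    {"x": 0,"y": 0.015,"z": 0,"twist": 0},
  ],
)

```text
time_s: 4.1
tool_pos: [0.4815, -0.013, 0.0177]
eef_rot: [-179.5, -0.0, 84.2]
ft_force: [-9.9, 1.1, 7.5]
opening: 0.0639
```

Run:
```python
from fit import *
o=observe();print(o['tool_pos'],o['ft_force'])
for n in('top','scene'):
    p,d,W,c=grab(n);s,u=poses(W);print(n,s[0].round(3),u[0].round(3),s[1],u[1])
```

```text
[ 0.48154095 -0.01299697  0.01772271] [-9.85256615  1.06396138  7.45644361]
top [ 5.51589e+02  1.73290e+01 -1.04000e-01] [ 5.52465e+02 -3.34910e+01 -7.20000e-02] 3.007120192726491 8.379961912636936
scene [ 5.50475e+02  1.51140e+01 -7.10000e-02] [ 5.4515e+02 -3.3117e+01 -1.4400e-01] 12.87125748613176 6.7734511214067865
```

jog_arm(
  targets=[
    {"x": 0,"y": 0.01,"z": 0,"twist": 0},
    {"x": 0,"y": 0.02,"z": 0,"twist": 0},
    {"x": 0,"y": 0.02,"z": 0,"twist": 0},
  ],
)

```text
time_s: 4.5
tool_pos: [0.4814, -0.013, 0.0171]
eef_rot: [-179.1, -0.1, 84.2]
ft_force: [-12.5, 2.3, 10.4]
opening: 0.0642
```

jog_arm(
  targets=[
    {"x": 0,"y": 0.015,"z": 0,"twist": 0},
    {"x": 0,"y": 0.03,"z": 0,"twist": 0},
    {"x": 0,"y": 0.03,"z": 0,"twist": 0},
  ],
)

```text
time_s: 4.8
tool_pos: [0.4812, -0.0131, 0.016]
eef_rot: [-178.6, -0.1, 84.2]
ft_force: [-19.3, 2.9, 13.3]
opening: 0.0643
```

jog_arm(
  targets=[
    {"x": 0,"y": -0.15,"z": 0,"twist": 0},
    {"x": 0,"y": -0.4,"z": 0,"twist": 0},
    {"x": 0,"y": -0.55,"z": -0.2,"twist": 0},
    {"x": 0,"y": -0.55,"z": -0.5,"twist": 0},
    {"x": 0,"y": -0.55,"z": -0.85,"twist": 0},
  ],
)

```text
time_s: 5.3
tool_pos: [0.4104, -0.006, 0.1437]
eef_rot: [-180.0, 0.1, 84.2]
ft_force: [0.6, 2.0, -0.2]
opening: 0.0639
```

jog_arm(
  targets=[
    {"x": -0.16,"y": 0.2,"z": -0.1,"twist": 0.25},
    {"x": -0.33,"y": 0.45,"z": -0.1,"twist": 0.5},
    {"x": -0.5,"y": 0.7,"z": -0.1,"twist": 0.75},
    {"x": -0.66,"y": 0.91,"z": -0.1,"twist": 1},
  ],
)

```text
time_s: 5.7
tool_pos: [0.5412, -0.119, 0.1601]
eef_rot: [179.6, -0.2, 54.0]
ft_force: [-0.3, 0.4, -0.6]
opening: 0.0641
```

jog_arm(
  targets=[
    {"x": 0,"y": 0,"z": 0,"twist": 0.25},
    {"x": 0,"y": 0,"z": 0,"twist": 0.5},
    {"x": 0,"y": 0,"z": 0,"twist": 0.75},
    {"x": 0,"y": 0,"z": 0,"twist": 1},
  ],
)

```text
time_s: 6.1
tool_pos: [0.5387, -0.1188, 0.1591]
eef_rot: [179.8, -0.2, 23.9]
ft_force: [-0.0, 0.2, 1.0]
opening: 0.0641
```

jog_arm(
  targets=[
    {"x": 0,"y": 0,"z": 0,"twist": 0.25},
    {"x": 0,"y": 0,"z": 0,"twist": 0.5},
    {"x": 0,"y": 0,"z": 0,"twist": 0.75},
    {"x": 0,"y": 0,"z": 0,"twist": 1},
    {"x": 0,"y": 0,"z": 0,"twist": 1},
  ],
)

```text
time_s: 6.6
tool_pos: [0.5384, -0.1183, 0.1588]
eef_rot: [179.9, -0.2, -5.8]
ft_force: [-0.5, -0.3, 0.1]
opening: 0.0642
```

Run:
```python
from fit import *
o=observe();print(o['tool_pos'],o['eef_rot'],o['joint_positions'],o['ft_force'])
p,d,W,c=grab('top')
p2,d2,W2,c=grab('scene');s,u=poses(W2);print(s,u)
s=np.hstack([cv2.resize(p[110:230,200:320],(400,400)),cv2.resize(p2[140:260,200:320],(400,400))]);save(s,'push1.png',s=1)
```

```text
[ 0.5383758  -0.11831176  0.15882229] [ 1.79886314e+02 -1.72064120e-01 -5.76426828e+00] [-44.35201221  29.28690758  65.87344571 111.38797534 -31.11470363
  59.51244626  29.63257505] [-0.47619212 -0.28156425  0.08207417]
(array([ 5.50421724e+02,  1.70379099e+01, -6.51155002e-02]), np.float64(8.464675391905626)) (array([ 5.42144918e+02, -2.55459188e+01, -1.14180776e-01]), np.float64(2.780966786426975))
```

View pics/push1.png

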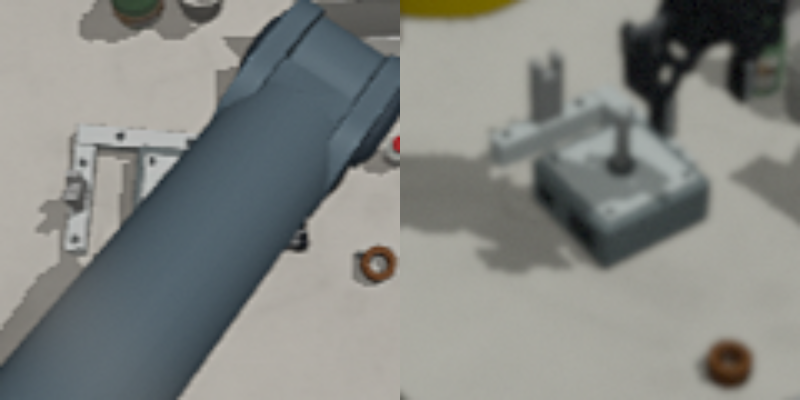

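The scene half shows the unit flush on the back bar and about 43 mm short of the side bar. Next I'll lower the fingers on its right side and push along stop +y, which is tool −y.

jog_arm(
  targets=[
    {"x": -0.02,"y": 0,"z": 0.3,"twist": 0},
    {"x": -0.02,"y": 0,"z": 0.6,"twist": 0},
    {"x": -0.02,"y": 0,"z": 0.85,"twist": 0},
    {"x": -0.02,"y": 0,"z": 0.95,"twist": 0},
    {"x": -0.02,"y": 0,"z": 0.95,"twist": 0},
  ],
)

```text
time_s: 7.2
tool_pos: [0.5328, -0.1173, 0.0143]
eef_rot: [180.0, 0.2, -5.7]
ft_force: [-0.1, -0.4, 0.6]
opening: 0.0637
```

jog_arm(
  targets=[
    {"x": 0,"y": -0.1,"z": 0,"twist": 0},
    {"x": 0,"y": -0.18,"z": 0,"twist": 0},
    {"x": 0,"y": -0.25,"z": 0,"twist": 0},
    {"x": 0,"y": -0.32,"z": 0,"twist": 0},
    {"x": 0,"y": -0.38,"z": 0,"twist": 0},
  ],
)

```text
time_s: 7.7
tool_pos: [0.5416, -0.0622, 0.0178]
eef_rot: [179.8, -0.3, -5.8]
ft_force: [0.4, -6.0, 3.6]
opening: 0.0643
```

jog_arm(
  targets=[
    {"x": 0,"y": -0.02,"z": 0,"twist": 0},
    {"x": 0,"y": -0.04,"z": 0,"twist": 0},
    {"x": 0,"y": -0.06,"z": 0,"twist": 0},
  ],
)

```text
time_s: 8.0
tool_pos: [0.5419, -0.0536, 0.0171]
eef_rot: [179.9, -0.2, -5.8]
ft_force: [0.2, -6.5, 3.9]
opening: 0.0644
```

jog_arm(
  targets=[
    {"x": 0,"y": -0.015,"z": 0,"twist": 0},
    {"x": 0,"y": -0.03,"z": 0,"twist": 0},
  ],
)

```text
time_s: 8.2
tool_pos: [0.5421, -0.0492, 0.017]
eef_rot: [179.9, -0.2, -5.8]
ft_force: [-0.2, -5.8, 4.3]
opening: 0.0639
```

jog_arm(
  targets=[
    {"x": 0,"y": -0.015,"z": 0,"twist": 0},
    {"x": 0,"y": -0.03,"z": 0,"twist": 0},
    {"x": 0,"y": -0.03,"z": 0,"twist": 0},
  ],
)

```text
time_s: 8.5
tool_pos: [0.5423, -0.0459, 0.017]
eef_rot: [179.8, -0.2, -5.9]
ft_force: [-0.1, -7.5, 3.7]
opening: 0.0642
```

jog_arm(
  targets=[
    {"x": 0,"y": -0.01,"z": 0,"twist": 0},
    {"x": 0,"y": -0.02,"z": 0,"twist": 0},
    {"x": 0,"y": -0.02,"z": 0,"twist": 0},
  ],
)

```text
time_s: 8.8
tool_pos: [0.542, -0.0458, 0.017]
eef_rot: [179.5, -0.2, -6.0]
ft_force: [-1.2, -11.0, 2.8]
opening: 0.0643
```

jog_arm(
  targets=[
    {"x": 0,"y": -0.01,"z": 0,"twist": 0},
    {"x": 0,"y": -0.02,"z": 0,"twist": 0},
    {"x": 0,"y": -0.02,"z": 0,"twist": 0},
  ],
)

```text
time_s: 9.1
tool_pos: [0.542, -0.0459, 0.0171]
eef_rot: [179.3, -0.3, -6.1]
ft_force: [0.6, -15.7, 1.9]
opening: 0.0642
```

jog_arm(
  targets=[
    {"x": 0,"y": 0.1,"z": 0,"twist": 0},
    {"x": 0,"y": 0.3,"z": 0,"twist": 0},
    {"x": 0,"y": 0.3,"z": -0.3,"twist": 0},
    {"x": 0,"y": 0.3,"z": -0.6,"twist": 0},
    {"x": 0,"y": 0.3,"z": -0.95,"twist": 0},
  ],
)

```text
time_s: 9.6
tool_pos: [0.5365, -0.0797, 0.1562]
eef_rot: [-179.8, 0.2, -5.7]
ft_force: [1.4, 0.9, 0.0]
opening: 0.0641
```

jog_arm(
  targets=[
    {"x": 0,"y": 0.2,"z": -0.2,"twist": 0.25},
    {"x": 0,"y": 0.2,"z": -0.2,"twist": 0.5},
    {"x": 0,"y": 0.2,"z": -0.2,"twist": 0.75},
    {"x": 0,"y": 0.2,"z": -0.2,"twist": 1},
    {"x": 0,"y": 0.2,"z": -0.2,"twist": 1},
  ],
)

```text
time_s: 10.1
tool_pos: [0.5348, -0.1093, 0.1853]
eef_rot: [-179.9, 0.1, -35.6]
ft_force: [0.1, -0.8, -0.3]
opening: 0.0638
```

Run:
```python
from fit import *
o=observe();print(o['tool_pos'],o['eef_rot'],o['joint_positions'],o['ft_force'])
for n in('top','scene'):
    p,d,W,c=grab(n);s,u=poses(W);print(n,s[0].round(3),u[0].round(3),s[1],u[1])
    X,Y,Z=np.moveaxis(W,-1,0)
    m=(X>.5)&(X<.6)&(Y>-.03)&(Y<.05)&(Z>.06)&(Z<.125);print((W[m].mean(0)*1000).round(1),m.sum())
    if n=='scene': sc=p
    else: tp=p
s=np.hstack([cv2.resize(tp[110:210,200:300],(400,400),interpolation=2),cv2.resize(sc[150:220,220:290],(400,400),interpolation=2)]);save(s,'home.png',s=1)
```

```text
[ 0.53475998 -0.10929195  0.18525624] [-1.79942488e+02  1.38904960e-01 -3.56443312e+01] [-50.72524332  32.32539031  75.0437972  110.75163405 -34.92862369
  64.7718023    2.73659286] [ 0.13018225 -0.79051251 -0.25909352]
top [ 5.53671e+02  1.98990e+01 -1.04000e-01] [ 5.74636e+02  5.63770e+01 -1.14000e-01] 4.70247373588764 9.125605654212178
[nan nan nan] 0
scene [ 5.51585e+02  2.43740e+01 -1.45000e-01] [ 5.45976e+02  1.96560e+01 -1.17000e-01] 11.374130132696656 3.063301390391234
[543.2  15.6  86.9] 77<stdin>:6: RuntimeWarning: Mean of empty slice.
  ret = um.true_divide(
```

View pics/home.png

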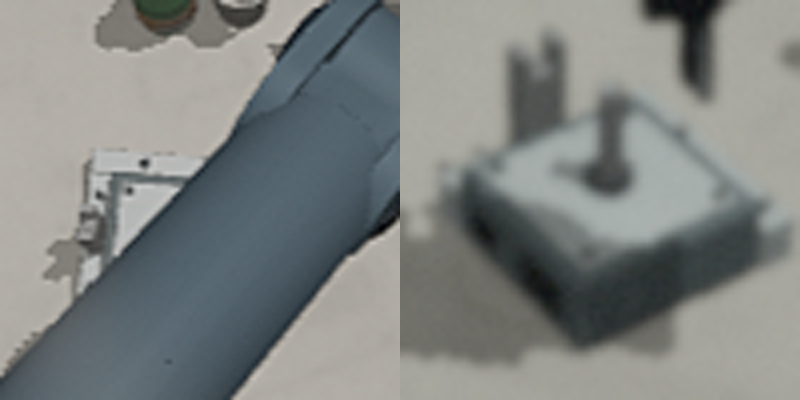

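The scene crop shows the unit seated against both bars with its shaft at about (610,140). Joint 3 is close to its limit, so I'll unwind the wrist the other way and grip from the positive-yaw side.

jog_arm(
  targets=[
    {"x": 0,"y": 0,"z": 0,"twist": -0.25},
    {"x": 0,"y": 0,"z": 0,"twist": -0.5},
    {"x": 0,"y": 0,"z": 0,"twist": -0.75},
    {"x": 0,"y": 0,"z": 0,"twist": -1},
  ],
)

```text
time_s: 10.6
tool_pos: [0.5347, -0.1107, 0.1857]
eef_rot: [-179.9, 0.0, -5.3]
ft_force: [1.2, 0.9, -0.6]
opening: 0.0644
```

jog_arm(
  targets=[
    {"x": 0,"y": 0,"z": 0,"twist": -0.25},
    {"x": 0,"y": 0,"z": 0,"twist": -0.5},
    {"x": 0,"y": 0,"z": 0,"twist": -0.75},
    {"x": 0,"y": 0,"z": 0,"twist": -1},
  ],
)

```text
time_s: 11.0
tool_pos: [0.5347, -0.1108, 0.1859]
eef_rot: [-179.9, -0.0, 24.7]
ft_force: [0.6, 0.5, -0.2]
opening: 0.0641
```

jog_arm(
  targets=[
    {"x": 0,"y": 0,"z": 0,"twist": -0.25},
    {"x": 0,"y": 0,"z": 0,"twist": -0.5},
    {"x": 0,"y": 0,"z": 0,"twist": -0.75},
    {"x": 0,"y": 0,"z": 0,"twist": -1},
  ],
)

```text
time_s: 11.4
tool_pos: [0.5346, -0.1108, 0.1859]
eef_rot: [-180.0, -0.1, 54.7]
ft_force: [-0.6, 0.2, -0.8]
opening: 0.064
```

jog_arm(
  targets=[
    {"x": 0,"y": 0,"z": 0,"twist": -0.25},
    {"x": 0,"y": 0,"z": 0,"twist": -0.5},
    {"x": 0,"y": 0,"z": 0,"twist": -0.75},
    {"x": 0,"y": 0,"z": 0,"twist": -1},
  ],
)

```text
time_s: 11.8
tool_pos: [0.5346, -0.1109, 0.186]
eef_rot: [180.0, -0.1, 84.7]
ft_force: [-0.4, -0.1, -0.7]
opening: 0.064
```

```bash
cat >> h.py <<'E'
def plan(x,y,z,yaw):
    o=observe();p=o['tool_pos'];a=np.radians(o['eef_rot'][2]);d=np.array([x,y,z])-p
    dx=np.cos(a)*d[0]+np.sin(a)*d[1];dy=np.sin(a)*d[0]-np.cos(a)*d[1];t=(o['eef_rot'][2]-yaw+180)%360-180
    print('t',o['time_s'].__round__(2),'pos',p.round(4),'rpy',o['eef_rot'].round(1),'q',o['joint_positions'].round(1),'f',o['ft_force'].round(1),'open',round(o['opening'],4))
    print('units x %.3f y %.3f z %.3f twist %.3f'%(dx/.15,dy/.15,-d[2]/.15,t/30))
E
python3 -c "
from h import *
plan(.550,.019,.15,135)"
```

```text
t 11.8 pos [ 0.5346 -0.1109  0.186 ] rpy [ 1.80e+02 -1.00e-01  8.47e+01] q [-33.   17.5  47.4 110.3 -15.1  58.6 105.7] f [-0.4 -0.1 -0.7] open 0.064
units x 0.872 y 0.022 z 0.240 twist -1.677
```

jog_arm(
  targets=[
    {"x": 0.25,"y": 0,"z": 0,"twist": -0.2},
    {"x": 0.5,"y": 0.01,"z": 0,"twist": -0.4},
    {"x": 0.75,"y": 0.02,"z": 0,"twist": -0.6},
    {"x": 0.872,"y": 0.022,"z": 0,"twist": -0.84},
  ],
)

```text
time_s: 12.2
tool_pos: [0.5514, 0.0238, 0.186]
eef_rot: [179.9, -0.2, 110.2]
ft_force: [0.1, -0.1, -0.2]
opening: 0.0642
```

jog_arm(
  targets=[
    {"x": 0,"y": 0,"z": 0,"twist": -0.25},
    {"x": 0,"y": 0,"z": 0,"twist": -0.5},
    {"x": 0,"y": 0,"z": 0,"twist": -0.75},
    {"x": 0,"y": 0,"z": 0,"twist": -0.84},
    {"x": 0,"y": 0,"z": 0,"twist": -0.84},
  ],
  fingers=0.0,
)

```text
time_s: 12.7
tool_pos: [0.551, 0.0187, 0.1861]
eef_rot: [180.0, -0.0, 134.7]
ft_force: [0.3, 0.0, -0.3]
opening: 0.0427
```

```bash
python3 -c "
from h import *
plan(.550,.019,.078,135)
p,d,W,c=grab('scene')
K,R,t=c
for q in ([.55,.019,.108],[.545,.018,.108]):
  v=K@(R@np.array(q)+t);print(v[:2]/v[2])
save(p,'above.png',(200,110,310,210),5)"
```

```text
t 12.7 pos [0.551  0.0187 0.1861] rpy [180.   -0.  134.7] q [-36.7  15.8  35.4 109.2 -10.8  58.2 138.1] f [ 0.3  0.  -0.3] open 0.0427
units x 0.006 y -0.004 z 0.720 twist -0.009
[257.08062967 164.0100855 ]
[255.94310017 164.91555987]
```

View pics/above.png

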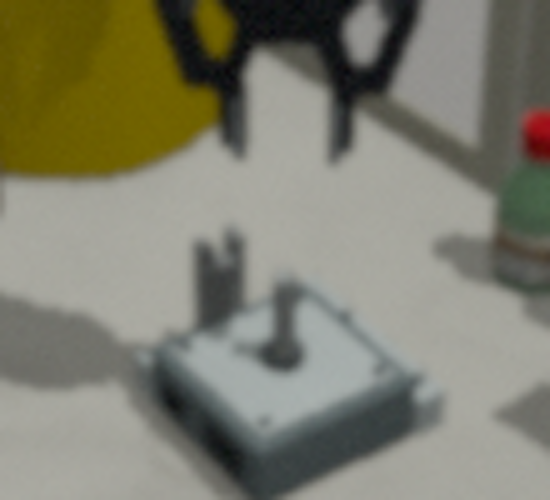

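The open jaws at (235,155) and (340,155) straddle the shaft top at (288,280). I'll descend and close gently.

jog_arm(
  targets=[
    {"x": 0,"y": 0,"z": 0.25,"twist": 0},
    {"x": 0,"y": 0,"z": 0.5,"twist": 0},
    {"x": 0,"y": 0,"z": 0.74,"twist": 0},
    {"x": 0,"y": 0,"z": 0.74,"twist": 0},
  ],
)

```text
time_s: 13.15
tool_pos: [0.5461, 0.0185, 0.0701]
eef_rot: [-179.5, -0.4, 134.6]
ft_force: [-1.4, -0.4, -0.1]
opening: 0.0424
```

jog_arm(
  targets=[
    {"x": 0,"y": 0,"z": 0,"twist": 0},
    {"x": 0,"y": 0,"z": 0,"twist": 0},
    {"x": 0,"y": 0,"z": 0,"twist": 0},
    {"x": 0,"y": 0,"z": 0,"twist": 0},
    {"x": 0,"y": 0,"z": 0,"twist": 0},
  ],
  fingers=-1,
  force=20,
)

```text
time_s: 13.65
tool_pos: [0.5526, 0.0187, 0.0768]
eef_rot: [179.8, 0.1, 134.6]
ft_force: [-2.8, 0.3, 6.6]
opening: 0.0123
```

jog_arm(
  targets=[
    {"x": 0,"y": 0,"z": 0,"twist": 0},
    {"x": 0,"y": 0,"z": 0,"twist": 0},
  ],
)

```text
time_s: 13.85
tool_pos: [0.5526, 0.0187, 0.0768]
eef_rot: [179.8, 0.1, 134.6]
ft_force: [-1.7, -0.1, 7.4]
opening: 0.0127
```

The opening is 12.7 mm, so the jaws sit square on the flat at θ ≈ 0.88 rad. I'll turn it by −50.4°.

jog_arm(
  targets=[
    {"x": 0,"y": 0,"z": 0,"twist": 0.2},
    {"x": 0,"y": 0,"z": 0,"twist": 0.4},
    {"x": 0,"y": 0,"z": 0,"twist": 0.6},
    {"x": 0,"y": 0,"z": 0,"twist": 0.84},
  ],
)

```text
time_s: 14.25
tool_pos: [0.5524, 0.018, 0.0768]
eef_rot: [179.9, -0.0, 109.2]
ft_force: [-2.1, -1.1, 6.8]
opening: 0.0126
```

jog_arm(
  targets=[
    {"x": 0,"y": 0,"z": 0,"twist": 0.2},
    {"x": 0,"y": 0,"z": 0,"twist": 0.4},
    {"x": 0,"y": 0,"z": 0,"twist": 0.6},
    {"x": 0,"y": 0,"z": 0,"twist": 0.84},
    {"x": 0,"y": 0,"z": 0,"twist": 0.84},
  ],
)

```text
time_s: 14.75
tool_pos: [0.5519, 0.0176, 0.0768]
eef_rot: [180.0, -0.0, 84.1]
ft_force: [-4.1, -1.3, 10.0]
opening: 0.0126
```

jog_arm(
  targets=[
    {"x": 0,"y": 0,"z": 0,"twist": 0},
    {"x": 0,"y": 0,"z": 0,"twist": 0},
  ],
)

```text
time_s: 14.95
tool_pos: [0.5519, 0.0176, 0.0768]
eef_rot: [180.0, -0.0, 84.2]
ft_force: [-3.5, -1.4, 9.5]
opening: 0.0126
```

```bash
python3 -c "
from fit import *
plan(.550,.019,.16,84.2)
p,d,W,c=grab('scene')
s,u=poses(W);print(s,u)"
```

```text
t 14.95 pos [0.5519 0.0176 0.0768] rpy [180.   -0.   84.2] q [-41.9  28.5  43.5 113.5 -26.3  48.  100.3] f [-3.5 -1.4  9.5] open 0.0126
units x 0.008 y -0.013 z -0.555 twist -0.000
(array([ 5.50334537e+02,  2.28650586e+01, -1.51771291e-01]), np.float64(13.20095595801781)) (array([ 5.44973474e+02,  1.74872953e+01, -1.31485850e-01]), np.float64(3.622346047658048))
```

jog_arm(
  targets=[
    {"x": 0,"y": 0,"z": 0,"twist": 0},
    {"x": 0,"y": 0,"z": 0,"twist": 0},
    {"x": 0,"y": 0,"z": 0,"twist": 0},
  ],
  fingers=-0.2,
)

```text
time_s: 15.3
tool_pos: [0.5515, 0.0185, 0.0749]
eef_rot: [180.0, -0.0, 84.2]
ft_force: [0.2, 0.0, 0.2]
opening: 0.0344
```

jog_arm(
  targets=[
    {"x": 0,"y": 0,"z": -0.2,"twist": 0},
    {"x": 0,"y": 0,"z": -0.5,"twist": 0},
    {"x": 0,"y": 0,"z": -0.75,"twist": 0},
    {"x": 0,"y": 0,"z": -0.75,"twist": 0},
  ],
)

```text
time_s: 15.7
tool_pos: [0.5559, 0.018, 0.1928]
eef_rot: [179.4, -0.2, 84.2]
ft_force: [1.3, -0.5, 0.2]
opening: 0.034
```

```bash
python3 -c "
from fit import *
plan(.493,-.290,.16,10)
p,d,W,c=grab('scene')
s,u=poses(W);print(s,u)
save(p,'shaft.png',(220,140,300,210),7)
X,Y,Z=np.moveaxis(W,-1,0);m=(np.hypot(X-.491,Y+.29)<.019)&(Z>.016);print(m.sum(),cv2.minEnclosingCircle((W[m][:,:2]*1000).astype(np.float32)))
"
```

```text
t 15.7 pos [0.5559 0.018  0.1928] rpy [179.4  -0.2  84.2] q [-48.7  18.7  50.6 109.1 -16.9  59.2  93.2] f [ 1.3 -0.5  0.2] open 0.034
units x -2.085 y -0.210 z 0.219 twist 2.473
(array([ 5.51102657e+02,  2.43703380e+01, -1.49923798e-01]), np.float64(12.48997569969605)) (array([ 5.45799485e+02,  1.69639754e+01, -1.06170878e-01]), np.float64(2.9129843617214393))
104 ((491.50244140625, -289.7099304199219), 18.20396614074707)
```

View pics/shaft.png

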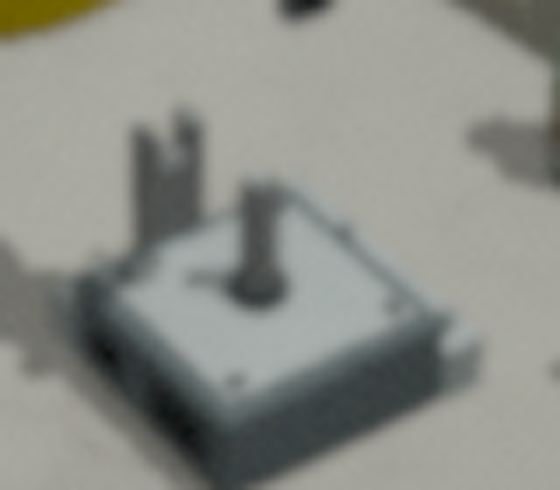

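The shaft is bare and turned, and the unit sits against both bars. On to the collar: I'll squeeze it lightly from two crossed directions (yaw 50° and −30°), so it is centred in the robot's frame before I grip across its x.

jog_arm(
  targets=[
    {"x": -0.25,"y": 0,"z": 0,"twist": 0.25},
    {"x": -0.5,"y": 0,"z": 0,"twist": 0.5},
    {"x": -0.75,"y": 0,"z": 0,"twist": 0.75},
    {"x": -1,"y": 0,"z": 0,"twist": 1},
  ],
  fingers=0.5,
)

```text
time_s: 16.15
tool_pos: [0.5347, -0.1316, 0.1857]
eef_rot: [-179.9, 0.1, 54.0]
ft_force: [-0.4, 0.0, -0.7]
opening: 0.0642
```

jog_arm(
  targets=[
    {"x": -0.25,"y": 0.07,"z": 0,"twist": 0},
    {"x": -0.5,"y": 0.14,"z": 0,"twist": 0},
    {"x": -0.75,"y": 0.21,"z": 0,"twist": 0},
    {"x": -1,"y": 0.25,"z": 0,"twist": 0.14},
    {"x": -1,"y": 0.25,"z": 0,"twist": 0.14},
  ],
)

```text
time_s: 16.65
tool_pos: [0.4734, -0.2807, 0.1863]
eef_rot: [-180.0, 0.3, 49.3]
ft_force: [-1.2, 0.2, 0.8]
opening: 0.0638
```

```bash
python3 -c "
from fit import *
plan(.4955,-.2885,.16,50)
p,d,W,c=grab('top')
s,u=poses(W);print(s,u)
p,d,W,c=grab('scene')
s,u=poses(W);print(s,u)"
```

```text
t 16.65 pos [ 0.4734 -0.2807  0.1863] rpy [-180.     0.3   49.3] q [-23.5  22.9  60.6 109.9 -22.6  60.5  96. ] f [-1.2  0.2  0.8] open 0.0638
units x 0.057 y 0.145 z 0.176 twist -0.023
(array([ 5.52410268e+02,  1.73413326e+01, -9.61989536e-02]), np.float64(3.7181873971605763)) (array([ 5.50907959e+02,  1.75168496e+01, -8.90862181e-02]), np.float64(2.3912884284809865))
(array([ 5.50959010e+02,  2.41264072e+01, -1.49367470e-01]), np.float64(12.037319926190182)) (array([ 5.45523528e+02,  1.91964818e+01, -1.11348131e-01]), np.float64(3.1826398789552597))
```

jog_arm(
  targets=[
    {"x": 0.06,"y": 0.145,"z": 0.1,"twist": 0},
    {"x": 0.06,"y": 0.145,"z": 0.4,"twist": 0},
    {"x": 0.06,"y": 0.145,"z": 0.65,"twist": 0},
    {"x": 0.06,"y": 0.145,"z": 0.85,"twist": 0},
    {"x": 0.06,"y": 0.145,"z": 0.85,"twist": 0},
  ],
)

```text
time_s: 17.25
tool_pos: [0.4984, -0.2766, 0.0542]
eef_rot: [-179.3, 0.1, 50.2]
ft_force: [0.6, 0.9, -0.5]
opening: 0.0639
```

```bash
python3 -c "
from fit import *
plan(.4955,-.2885,.006,50)
p,d,W,c=grab('scene')
save(p,'col.png',(270,200,370,300),6)"
```

```text
t 17.25 pos [ 0.4984 -0.2766  0.0542] rpy [-1.793e+02  1.000e-01  5.020e+01] q [-13.8  35.8  48.8 111.1 -35.1  50.  103.9] f [ 0.6  0.9 -0.5] open 0.0639
units x -0.073 y 0.036 z 0.322 twist 0.008
```

View pics/col.png

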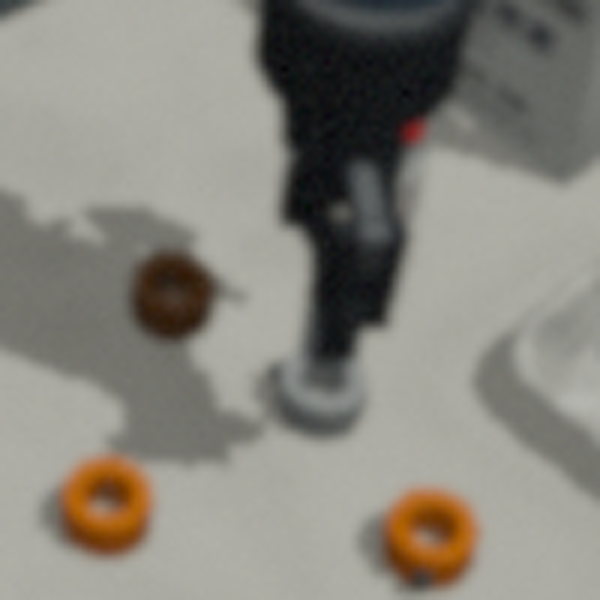

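The jaws are above the grey collar at (320,395), with the brown and orange rings well clear. I'll correct the lag before going lower.

jog_arm(
  targets=[
    {"x": -0.073,"y": 0.036,"z": 0.05,"twist": 0},
    {"x": -0.073,"y": 0.036,"z": 0.1,"twist": 0},
    {"x": -0.073,"y": 0.036,"z": 0.1,"twist": 0},
  ],
)

```text
time_s: 17.6
tool_pos: [0.4989, -0.293, 0.0452]
eef_rot: [180.0, -0.0, 50.0]
ft_force: [-1.6, -0.1, 0.3]
opening: 0.0642
```

```bash
python3 -c "
from fit import *
plan(.4955,-.2885,.006,50)"
```

```text
t 17.6 pos [ 0.4989 -0.293   0.0452] rpy [180.  -0.  50.] q [-11.4  36.9  47.9 110.6 -36.3  48.9 105.9] f [-1.6 -0.1  0.3] open 0.0642
units x 0.008 y -0.037 z 0.261 twist 0.001
```

jog_arm(
  targets=[
    {"x": 0.008,"y": -0.037,"z": 0.1,"twist": 0},
    {"x": 0.008,"y": -0.037,"z": 0.2,"twist": 0},
    {"x": 0.008,"y": -0.037,"z": 0.26,"twist": 0},
    {"x": 0.008,"y": -0.037,"z": 0.26,"twist": 0},
    {"x": 0.008,"y": -0.037,"z": 0.26,"twist": 0},
  ],
)

```text
time_s: 18.1
tool_pos: [0.4946, -0.2889, 0.0053]
eef_rot: [-180.0, 0.0, 50.0]
ft_force: [0.1, -0.2, 0.8]
opening: 0.0636
```

jog_arm(
  targets=[
    {"x": 0,"y": 0,"z": 0,"twist": 0},
    {"x": 0,"y": 0,"z": 0,"twist": 0},
    {"x": 0,"y": 0,"z": 0,"twist": 0},
    {"x": 0,"y": 0,"z": 0,"twist": 0},
    {"x": 0,"y": 0,"z": 0,"twist": 0},
  ],
  fingers=-0.25,
  force=20,
)

```text
time_s: 18.6
tool_pos: [0.4954, -0.2895, 0.0065]
eef_rot: [179.9, -0.0, 50.0]
ft_force: [-0.4, -0.0, 4.9]
opening: 0.0352
```

```bash
python3 -c "
from fit import *
plan(.4955,-.2885,.006,50)"
```

```text
t 18.6 pos [ 0.4954 -0.2895  0.0065] rpy [179.9  -0.   50. ] q [ -9.5  39.7  44.7 111.7 -39.4  45.1 108. ] f [-0.4 -0.   4.9] open 0.0352
units x 0.005 y -0.004 z 0.003 twist 0.000
```

The opening is 35.2 mm, so the jaws are on the plain 36 mm ring. Next I'll cross-squeeze at −30°.

jog_arm(
  targets=[
    {"x": 0,"y": 0,"z": 0,"twist": 0},
    {"x": 0,"y": 0,"z": 0,"twist": 0},
    {"x": 0,"y": 0,"z": 0,"twist": 0},
    {"x": 0,"y": 0,"z": 0,"twist": 0.15},
    {"x": 0,"y": 0,"z": 0,"twist": 0.4},
  ],
  fingers=0.5,
)

```text
time_s: 19.1
tool_pos: [0.4948, -0.2888, 0.0056]
eef_rot: [-180.0, -0.0, 37.8]
ft_force: [-0.0, 0.0, 0.8]
opening: 0.064
```

jog_arm(
  targets=[
    {"x": 0,"y": 0,"z": 0,"twist": 0.25},
    {"x": 0,"y": 0,"z": 0,"twist": 0.5},
    {"x": 0,"y": 0,"z": 0,"twist": 0.75},
    {"x": 0,"y": 0,"z": 0,"twist": 1},
  ],
)

```text
time_s: 19.5
tool_pos: [0.4948, -0.2887, 0.0055]
eef_rot: [-180.0, 0.0, 7.7]
ft_force: [0.7, -0.5, -1.2]
opening: 0.0642
```

jog_arm(
  targets=[
    {"x": 0,"y": 0,"z": 0,"twist": 0.25},
    {"x": 0,"y": 0,"z": 0,"twist": 0.5},
    {"x": 0,"y": 0,"z": 0,"twist": 0.75},
    {"x": 0,"y": 0,"z": 0,"twist": 1},
  ],
)

```text
time_s: 19.9
tool_pos: [0.4949, -0.2886, 0.0054]
eef_rot: [-180.0, 0.0, -22.3]
ft_force: [0.4, -0.4, -0.2]
opening: 0.0641
```

jog_arm(
  targets=[
    {"x": 0,"y": 0,"z": 0,"twist": 0.15},
    {"x": 0,"y": 0,"z": 0,"twist": 0.27},
    {"x": 0,"y": 0,"z": 0,"twist": 0.27},
    {"x": 0,"y": 0,"z": 0,"twist": 0.27},
  ],
)

```text
time_s: 20.3
tool_pos: [0.4948, -0.2888, 0.0055]
eef_rot: [180.0, 0.0, -30.0]
ft_force: [-0.1, -0.5, -0.7]
opening: 0.0642
```

jog_arm(
  targets=[
    {"x": 0,"y": 0,"z": 0,"twist": 0},
    {"x": 0,"y": 0,"z": 0,"twist": 0},
    {"x": 0,"y": 0,"z": 0,"twist": 0},
    {"x": 0,"y": 0,"z": 0,"twist": 0},
    {"x": 0,"y": 0,"z": 0,"twist": 0},
  ],
  fingers=-0.25,
)

```text
time_s: 20.8
tool_pos: [0.4951, -0.2891, 0.006]
eef_rot: [-180.0, -0.0, -30.1]
ft_force: [0.7, 0.1, 1.2]
opening: 0.0342
```

```bash
python3 -c "
from fit import *
plan(.4955,-.2895,.006,10)"
```

```text
t 20.8 pos [ 0.4951 -0.2891  0.006 ] rpy [-180.    -0.   -30.1] q [-19.8  50.1  60.5 112.1 -55.9  53.8  39.8] f [0.7 0.1 1.2] open 0.0342
units x 0.004 y 0.001 z -0.000 twist -1.336
```

jog_arm(
  targets=[
    {"x": 0,"y": 0,"z": 0,"twist": 0},
    {"x": 0,"y": 0,"z": 0,"twist": 0},
    {"x": 0,"y": 0,"z": 0,"twist": 0},
    {"x": 0,"y": 0,"z": 0,"twist": -0.2},
    {"x": 0,"y": 0,"z": 0,"twist": -0.4},
  ],
  fingers=0.5,
)

```text
time_s: 21.3
tool_pos: [0.4947, -0.289, 0.0056]
eef_rot: [180.0, 0.0, -17.8]
ft_force: [0.2, -0.6, 0.5]
opening: 0.0639
```

jog_arm(
  targets=[
    {"x": 0,"y": 0,"z": 0,"twist": -0.25},
    {"x": 0,"y": 0,"z": 0,"twist": -0.5},
    {"x": 0,"y": 0,"z": 0,"twist": -0.75},
    {"x": 0,"y": 0,"z": 0,"twist": -1},
    {"x": 0,"y": 0,"z": 0,"twist": -1},
  ],
)

```text
time_s: 21.8
tool_pos: [0.4949, -0.289, 0.006]
eef_rot: [-180.0, -0.0, 11.9]
ft_force: [-0.1, 0.1, -0.3]
opening: 0.0641
```

jog_arm(
  targets=[
    {"x": 0,"y": 0,"z": 0.013,"twist": 0},
    {"x": 0,"y": 0,"z": 0.013,"twist": 0},
    {"x": 0,"y": 0,"z": 0.013,"twist": 0},
    {"x": 0,"y": 0,"z": 0.013,"twist": 0},
    {"x": 0,"y": 0,"z": 0.013,"twist": 0},
  ],
  fingers=-1,
  force=30,
)

```text
time_s: 22.3
tool_pos: [0.4948, -0.289, 0.0037]
eef_rot: [180.0, 0.0, 11.9]
ft_force: [-0.6, -0.1, -0.4]
opening: 0.0341
```

jog_arm(
  targets=[
    {"x": 0,"y": 0,"z": 0,"twist": 0},
    {"x": 0,"y": 0,"z": -0.2,"twist": 0},
    {"x": 0,"y": 0,"z": -0.4,"twist": 0},
    {"x": 0,"y": 0,"z": -0.7,"twist": 0},
    {"x": 0,"y": 0,"z": -1,"twist": 0},
  ],
)

```text
time_s: 22.8
tool_pos: [0.4941, -0.2884, 0.1545]
eef_rot: [-179.9, 0.1, 11.9]
ft_force: [0.9, -0.4, -0.7]
opening: 0.0339
```

```bash
python3 -c "
from fit import *
plan(.551,.019,.16,-5.8)
p,d,W,c=grab('scene');np.savez('held.npz',p=p,W=W)
K,R,t=c;o=observe()
v=K@(R@(o['tool_pos']+[0,0,.005])+t);print(v/v[2])
save(p,'held.png',(int(v[0]/v[2])-40,int(v[1]/v[2])-40,int(v[0]/v[2])+40,int(v[1]/v[2])+40),7)"
```

```text
t 22.8 pos [ 0.4941 -0.2884  0.1545] rpy [-1.799e+02  1.000e-01  1.190e+01] q [-24.8  33.8  66.4 108.5 -35.4  61.8  68.1] f [ 0.9 -0.4 -0.7] open 0.0339
units x 0.794 y -1.927 z -0.037 twist 0.590
[333.30076478 218.33021031   1.        ]
```

View pics/held.png

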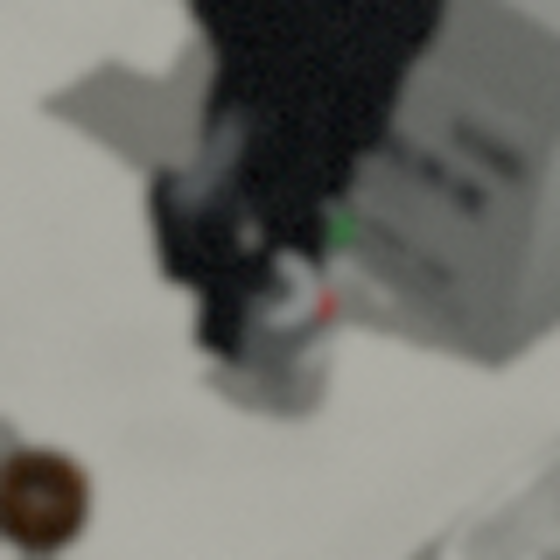

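The collar is held between the fingers at (285,300) in the crop. The reading is 34 mm. I'll carry it over the shaft.

jog_arm(
  targets=[
    {"x": 0.1,"y": -0.2,"z": 0,"twist": 0},
    {"x": 0.2,"y": -0.45,"z": 0,"twist": 0},
    {"x": 0.3,"y": -0.7,"z": 0,"twist": 0},
    {"x": 0.4,"y": -0.95,"z": 0,"twist": 0},
    {"x": 0.4,"y": -0.95,"z": 0,"twist": 0},
  ],
)

```text
time_s: 23.35
tool_pos: [0.5262, -0.1285, 0.1523]
eef_rot: [-179.7, 0.0, 12.6]
ft_force: [-1.0, 0.4, -1.3]
opening: 0.0343
```

jog_arm(
  targets=[
    {"x": 0.1,"y": -0.2,"z": 0,"twist": 0.1},
    {"x": 0.2,"y": -0.45,"z": 0,"twist": 0.3},
    {"x": 0.3,"y": -0.7,"z": 0,"twist": 0.5},
    {"x": 0.39,"y": -0.95,"z": 0,"twist": 0.59},
    {"x": 0.39,"y": -0.95,"z": 0,"twist": 0.59},
  ],
)

```text
time_s: 23.85
tool_pos: [0.5534, 0.0226, 0.1524]
eef_rot: [-179.9, 0.1, -5.1]
ft_force: [0.2, -0.7, -1.7]
opening: 0.0334
```

jog_arm(
  targets=[
    {"x": 0,"y": 0,"z": 0,"twist": 0},
    {"x": 0,"y": 0,"z": 0,"twist": 0},
  ],
)

```text
time_s: 24.05
tool_pos: [0.5514, 0.0128, 0.1537]
eef_rot: [180.0, 0.0, -5.9]
ft_force: [-1.1, -0.9, -1.1]
opening: 0.0337
```

```bash
python3 -c "
from fit import *
plan(.5505,.0192,.125,-5.8)"
```

```text
t 24.05 pos [0.5514 0.0128 0.1537] rpy [180.    0.   -5.9] q [-62.   37.7  74.6 111.5 -41.1  63.8  24. ] f [-1.1 -0.9 -1.1] open 0.0337
units x -0.011 y -0.042 z 0.192 twist -0.003
```

jog_arm(
  targets=[
    {"x": -0.01,"y": -0.042,"z": 0.1,"twist": 0},
    {"x": -0.01,"y": -0.042,"z": 0.18,"twist": 0},
    {"x": -0.01,"y": -0.042,"z": 0.18,"twist": 0},
    {"x": -0.01,"y": -0.042,"z": 0.18,"twist": 0},
  ],
)

```text
time_s: 24.45
tool_pos: [0.5504, 0.0201, 0.126]
eef_rot: [180.0, 0.1, -5.8]
ft_force: [0.1, 1.2, 0.1]
opening: 0.0339
```

```bash
python3 -c "
from fit import *
plan(.5505,.0192,.115,-5.8)
p,d,W,c=grab('scene')
s,u=poses(W);print(u)
save(p,'ins.png',(215,115,305,205),6)"
```

```text
t 24.45 pos [0.5504 0.0201 0.126 ] rpy [ 1.8e+02  1.0e-01 -5.8e+00] q [-60.9  39.3  71.9 112.6 -43.3  61.4  24.6] f [0.1 1.2 0.1] open 0.0339
units x 0.001 y 0.006 z 0.073 twist -0.001
(array([ 5.45823583e+02,  1.87979999e+01, -1.16947290e-01]), np.float64(3.128495733126271))
```

View pics/ins.png

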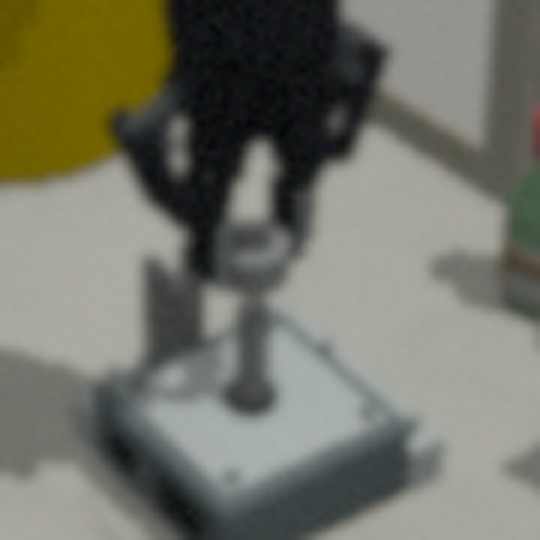

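The collar, level at (253,258), sits directly over the shaft top at (255,300). I'll lower it slowly while watching the force.

jog_arm(
  targets=[
    {"x": 0,"y": 0.005,"z": 0.03,"twist": 0},
    {"x": 0,"y": 0.005,"z": 0.06,"twist": 0},
    {"x": 0,"y": 0.005,"z": 0.09,"twist": 0},
    {"x": 0,"y": 0.005,"z": 0.1,"twist": 0},
  ],
)

```text
time_s: 24.9
tool_pos: [0.5507, 0.0202, 0.1112]
eef_rot: [180.0, 0.1, -5.8]
ft_force: [0.3, 0.5, -1.4]
opening: 0.034
```

jog_arm(
  targets=[
    {"x": 0,"y": 0,"z": 0.015,"twist": 0},
    {"x": 0,"y": 0,"z": 0.03,"twist": 0},
    {"x": 0,"y": 0,"z": 0.03,"twist": 0},
  ],
)

```text
time_s: 25.2
tool_pos: [0.5509, 0.0201, 0.107]
eef_rot: [180.0, 0.0, -5.8]
ft_force: [0.8, 0.7, -0.4]
opening: 0.0341
```

jog_arm(
  targets=[
    {"x": 0,"y": 0.005,"z": 0.015,"twist": 0},
    {"x": 0,"y": 0.005,"z": 0.03,"twist": 0},
    {"x": 0,"y": 0.005,"z": 0.03,"twist": 0},
  ],
)

```text
time_s: 25.5
tool_pos: [0.5507, 0.0193, 0.1025]
eef_rot: [180.0, 0.0, -5.8]
ft_force: [0.7, 0.3, -0.2]
opening: 0.0339
```

jog_arm(
  targets=[
    {"x": 0,"y": 0,"z": 0.015,"twist": 0},
    {"x": 0,"y": 0,"z": 0.03,"twist": 0},
    {"x": 0,"y": 0,"z": 0.03,"twist": 0},
  ],
)

```text
time_s: 25.8
tool_pos: [0.5507, 0.0193, 0.0979]
eef_rot: [180.0, 0.0, -5.8]
ft_force: [0.7, -0.1, -0.2]
opening: 0.0343
```

jog_arm(
  targets=[
    {"x": 0,"y": 0,"z": 0.015,"twist": 0},
    {"x": 0,"y": 0,"z": 0.03,"twist": 0},
    {"x": 0,"y": 0,"z": 0.03,"twist": 0},
  ],
)

```text
time_s: 26.1
tool_pos: [0.5507, 0.0193, 0.0935]
eef_rot: [180.0, 0.0, -5.8]
ft_force: [-0.1, 0.6, -1.1]
opening: 0.034
```

jog_arm(
  targets=[
    {"x": 0,"y": 0,"z": 0.03,"twist": 0},
    {"x": 0,"y": 0,"z": 0.06,"twist": 0},
    {"x": 0,"y": 0,"z": 0.09,"twist": 0},
    {"x": 0,"y": 0,"z": 0.105,"twist": 0},
    {"x": 0,"y": 0,"z": 0.105,"twist": 0},
  ],
)

```text
time_s: 26.6
tool_pos: [0.5506, 0.0193, 0.0775]
eef_rot: [180.0, 0.1, -5.8]
ft_force: [0.1, 0.3, -1.0]
opening: 0.0337
```

```bash
python3 -c "
from fit import *
plan(.5505,.0192,.0777,-5.8)
p,d,W,c=grab('scene')
print(poses(W)[1])
X,Y,Z=np.moveaxis(W,-1,0)
K,R,t=c
for z in (.074,.094):
  v=K@(R@np.array([.5465,.0185,z])+t);print(z,v[:2]/v[2])
g=p.astype(int);grey=(p.max(-1)>60)
m=(np.hypot(X-.546,Y-.019)<.022)&(Z>.058)&(Z<.115)&grey
v,u=np.where(m);q=W[m]*1000
for r in range(v.min(),v.max()+1):
  k=v==r;print(r,u[k].min(),u[k].max(),q[k].mean(0).round(0))
save(p,'final.png',(215,115,305,205),6)"
```

```text
t 26.6 pos [0.5506 0.0193 0.0775] rpy [ 1.8e+02  1.0e-01 -5.8e+00] q [-57.5  42.2  66.8 114.1 -47.4  57.1  27.3] f [ 0.1  0.3 -1. ] open 0.0337
units x -0.000 y 0.001 z -0.001 twist 0.001
(array([ 5.44821676e+02,  1.68160917e+01, -1.40115717e-01]), np.float64(4.2067837721080625))
0.074 [256.17463528 174.28202057]
0.094 [256.21089243 168.63616879]
160 259 260 [564.  25. 111.]
161 260 260 [565.  24. 108.]
162 259 260 [566.  27. 103.]
163 259 260 [565.  26. 100.]
164 256 260 [557.  23. 102.]
165 254 260 [551.  21. 103.]
166 254 260 [548.  17. 103.]
167 253 263 [549.  14. 101.]
168 252 262 [545.  14.  99.]
169 252 263 [546.  12.  97.]
170 252 263 [544.  11.  95.]
171 253 263 [545.   9.  93.]
172 253 262 [541.   7.  92.]
173 253 262 [540.   5.  90.]
174 252 262 [539.   7.  86.]
175 253 262 [540.   5.  83.]
176 251 261 [536.   7.  81.]
177 252 260 [536.   8.  76.]
178 252 258 [541.  16.  65.]
179 254 258 [542.  14.  62.]
180 254 260 [543.  14.  58.]
```

View pics/final.png

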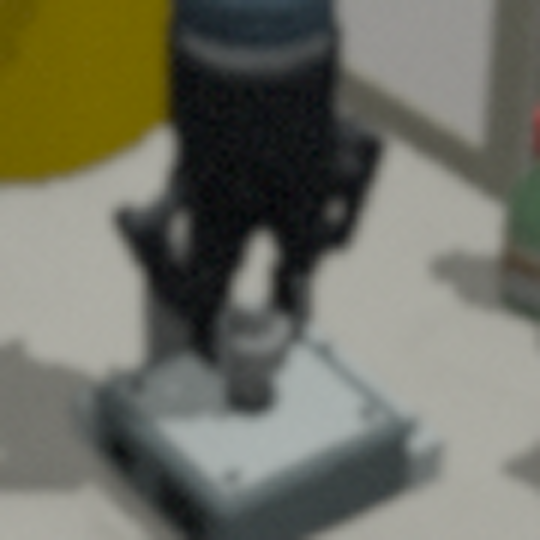

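```bash
python3 -c "
from h import *
order.finish_job()"
```

```text
the job is handed in; nothing more can be done
```

I handed the job in at about 26.6 s with the collar round the shaft and still gripped. `finish_job` gives no verdict, so what follows rests on my own checks.

**What I did:**
1. I pushed the unit along stop +x until it stopped at about 19 N, then along stop +y until it stopped at about 16 N.
2. I gripped the bare shaft; the 12.6 mm opening shows the jaws were square on the flat. I turned it about 50°, leaving the jaw axis on the stop's y axis.
3. I squeezed the grey steel collar from two crossed directions to centre it, then gripped it across its x at 30 N. I carried it over and lowered it onto the shaft, with no insertion force above noise (about 1 N).

**Last checks:**
- **Unit home:** after the shaft turn, the top camera put it within about 1 mm and 0.02 rad of home. The arm blocked the view for a final repeat. The scene camera reads about 4 to 5 mm less in x than the top camera and the robot, and scatters by 2 to 3 mm. I relied on the pushes, the shaft-grip position and the top view instead.
- **Collar height:** the depth image puts its faces at about 75 and 94 mm, which agrees with the 84 mm centre worked out from the tool height.
- **Tool position:** measured at (0.5506, 0.0193), against a shaft estimate of (0.5505, 0.0192).
- **Screw direction:** I could not see it directly at the end. The jaws were set to its measured 12 to 13° before gripping, and the tip passed the flat freely, so it should be within about 0.3 rad.
- **Grip:** the opening read about 34 mm on the 36 mm collar, 1 to 2 mm less than expected. I put this down to finger flex, and the grip held.
- **Bystanders:** I planned the moves clear of them and felt no unexpected contact, but took no final position check.

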